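# Square up the jars along the front of the chopping board

## Robot

A 6-joint arm with a two-finger parallel gripper is mounted at the origin on a cart in front of the work surface, level with it; the furniture and walls round the work are solid. World frame = base frame: x ahead of the robot, y to its left, z up, the work surface at z = 0. Lengths are in m, angles in rad, forces in N, time in s.
With the tool pointing down it reaches from about 0.425 to 0.925 m from the base axis. Payload 12.5 kg.
Tool frame: the origin (TCP) lies midway between the tips of the shut fingers; the grasp point (between the pads) lies 19 mm behind it; z points along the fingers, y is the line along which they close (so a half turn about z gives the same grasp; the last joint's range is limited). The gripper opens to 85 mm and grips with 20 to 120 N. Pads are 22 mm wide; open, the fingers measure 114 mm over their backs; the gripper's body (76 mm by 85 mm) begins 54 mm behind the grasp point. The pads swing forward as they close: fully open they stand 13 mm farther back than shut.
Start: joints at [1.191, 0.491, 1.559, -0, 1.092, -0.106], TCP at [0.169, 0.602, 0.231] pointing down, gripper open.
Joint ranges: [-3.1, 3.1], [-0.84, 2.19], [0.05, 2.79], [-1.13, 4.28], [0.06, 2.93], [-2.69, 2.69]. Speed limits (rad/s): [2.22, 2.22, 2.79, 3.14, 3.14, 3.14].

## Interface

Orientations are given as a unit quaternion [w, x, y, z].
In Python, from cell import readout, eyes, order gives the robot as it stands.
- The arm moves only by the shell command python3 -m inch 'ROWS' [OPENING] [FORCE]. ROWS is JSON, a list of rows, each a list of 2 entries, a list of its own where there are three numbers: the shift along the tool's x, y, z in mm, then the turn about the tool's z in degrees. A call has 1 to 8 rows; each row is the pose to reach, as a shift and turn from the pose commanded when the call began, along the tool's axes at that moment; what a row does not reach only later rows make up. A row lasts 1/8 s, in which the tool goes at most 62.5 mm and 10.7 degrees, less where a joint would pass 70% of its speed; a pose out of reach is approached as far as the arm can. A call with a gripper value outside its range is refused whole. OPENING is the finger opening in mm, from 0 to 85.4, set as the call begins (- or left out, the last holds). The fingers move at their own pace and stop on an object; FORCE is the grip in N (left out, the last holds). Time passes only in rows, so rows that repeat a pose let the fingers close. It gives the time, the measured TCP pose, the force, the opening and the grip force at its end, in the units of the state.
- readout.state(): the state, without advancing time (a new reading comes with each control period).
- eyes.camera(name): name is "side" or "top" or "wrist"; returns a dict with "frame" (400x640x3 uint8, red, green, blue), "mtx" (3x3 intrinsics, pixels), "dist" ([k1, k2, p1, p2, k3] as OpenCV has them; the pictures are not rectified), "position" and "attitude" of the camera in the world. Camera axes: x right, y down, z forward; pixel columns grow to the right and rows downward; lengths in m; the calibration is good to about 2 mm. A picture is of the moment at which its call begins. There is no depth.
- order.close_job(): hands the job in; it is judged then, once.
The state is a dict: "t": time; "joint_pos": joint angles; "dq": joint speeds; "joint_torque": joint torques, N m; "tcp_pos": TCP position; "ee_rot": TCP orientation; "force": force on the tool from outside, world axes, zero at the start; "torque": the same for the moment, N m; "width": finger opening in m; "grip_force": force on a finger pad.
Only numpy, scipy, OpenCV 4.12 (cv2) and the standard library are available. Lean on these libraries where they do the work, as an engineer would, in place of code of your own. Each camera call takes 0.05 s, during which the arm holds its last target. There are 200 camera calls.

## Task

Three jars and a tin stand in a ragged row, sticking out over the front edge of the chopping board. Using the wooden straightedge by its square grip, push the row back until all four are in one straight line, their sides flush with the board's front edge (the edge towards the robot), without touching the jars or tin with the gripper or knocking anything over or about. Then lay the straightedge back down flat on the worktop to the left of the board, clear of it.

Things in the scene. Friction and masses are not known exactly. Their poses are not given: they have to be found in the camera images.
- board: wooden chopping board, lying flat, fixed to the worktop; 220 mm deep (its x, pointing away from the robot), 320 mm wide (its y), 21 mm thick; origin at the centre of its underside. Its front long edge is the vertical face at its own x = -110 mm
- jar_a: storage jar with a screw lid, 100 mm tall; glass body radius 30 mm, lid radius 32 mm (lid overhangs the body by 2 mm); origin at the centre of its underside, z up; about 0.28 kg, loose. Flush (glass body, not lid) means its origin is 30 mm inside the board's front edge
- jar_b: storage jar with a screw lid, 100 mm tall; glass body radius 30 mm, lid radius 32 mm (lid overhangs the body by 2 mm); origin at the centre of its underside, z up; about 0.28 kg, loose. Flush (glass body, not lid) means its origin is 30 mm inside the board's front edge
- jar_c: storage jar with a screw lid, 100 mm tall; glass body radius 30 mm, lid radius 32 mm (lid overhangs the body by 2 mm); origin at the centre of its underside, z up; about 0.28 kg, loose. Flush (glass body, not lid) means its origin is 30 mm inside the board's front edge
- tin: short tin without lid knob, radius 37.7 mm, 58 mm tall, about 0.2 kg, loose; origin at the centre of its underside, z up. Flush means its origin is 37.7 mm inside the board's front edge. Jars and tin stand on the board's top along the front edge, in any order, about 76 mm apart, spread over at most 305 mm
- straightedge: loose wooden straightedge, 0.3 kg, 300 mm long (its y), lying on its 10 mm thick sole, which spans x = -45 to +55 mm. Origin on the underside, below the centre of the grip. It starts left of the board, roughly square to it, its pushing face (towards its own +x) turned towards the board. Two ribs 35 mm tall stand behind the face at y = +-100 mm
- face (a point): centre of the straightedge's flat pushing face, at x = 55, z = 27.5 mm of the straightedge, square to its x. The face is 300 mm long, 55 mm tall from the underside and 12 mm thick. With the underside just above the worktop the face meets both the 21 mm high front edge of the board and the sides of the jars and tin on it
- grip (a point): on the axis of the straightedge's grip, 80 mm above its underside (straightedge x = 0, y = 0). The grip is an upright square post, 34 x 34 mm, sides along the straightedge's x and y, its top 100 mm above the underside
- end_left (a point): middle of one end of the straightedge's underside, at its x = 0, y = +150 mm
- end_right (a point): middle of the other end of the straightedge's underside, at its x = 0, y = -150 mm
- mug: mug standing at the back right of the board, 101 mm tall, loose; a bystander, leave it alone. Its origin is the centre of its underside's bounding box, handle included
- lime: lime, 55 mm, at the back left of the board, loose; a bystander, leave it alone

How it is judged:
On the way:
1. all four items stand in line, flush with the board's front edge (x of jar_a in the frame of board between -0.085 and -0.075 m and angle between each of jar_a, jar_b, jar_c, tin's own z axis and vertical below 0.1 rad and height (world z) of jar_a between 0.016 and 0.027 m and x of jar_b in the frame of board between -0.085 and -0.075 m and height (world z) of jar_b between 0.016 and 0.027 m and x of jar_c in the frame of board between -0.085 and -0.075 m and height (world z) of jar_c between 0.016 and 0.027 m and x of tin in the frame of board between -0.0773 and -0.0673 m and height (world z) of tin between 0.016 and 0.027 m), for 0.2 s.
At the end, for the whole second after the job is handed in: The jars and tin stand upright (within 0.1 rad) and still on the board, each side within 5 mm of flush with its front edge; the straightedge lies still and flat on the worktop, its ends, grip and face all at least 5 mm to the left of the line of the board's left end (all of step 1 and linear speed of each of jar_a, jar_b, jar_c, tin, straightedge below 0.02 m/s and y of each of straightedge, face, end_left, end_right in the frame of board above 0.165 m and angle between straightedge's own z axis and vertical below 0.06 rad and height (world z) of straightedge between -0.006 and 0.006 m); the robot touches nothing.
It fails at once if the gripper or arm touches a jar or the tin (contact force between any of the fingers, the arm and jar_a above 0.5 N or contact force between any of the fingers, the arm and jar_b above 0.5 N or contact force between any of the fingers, the arm and jar_c above 0.5 N or contact force between any of the fingers, the arm and tin above 0.5 N).
It fails at once if a jar or the tin is tipped (angle between any of jar_a, jar_b, jar_c, tin's own z axis and vertical above 0.35 rad).
It fails at once if a bystander is moved (distance of any of mug, lime from where it was at the start of the episode above 0.025 m).
It also fails if it takes over 54 s, if anything falls off the work surface, if the arm or the gripper's body presses on something with over 40 N, if the wrist force passes 120 N, or if a joint passes its speed limit or range.

## Working session

There is one attempt and no reset: what is moved stays moved. The work goes in short steps, Python scripts to look and compute and a shell command to move; the robot and the scene stay as the last step left them, time stands still between calls to the robot, and variables do not carry over. Pictures are saved under pics/ and viewed, at most 10 in all, crops included, and the job is handed in when it is done.

```bash
ls; mkdir -p pics; cat > h.py <<'E'
import numpy as np,cv2
from cell import readout,eyes,order
from scipy.spatial.transform import Rotation as R
def cam(n,save=None):
    c=eyes.camera(n)
    if save: cv2.imwrite('pics/'+save,c['frame'][:,:,::-1])
    return c
def rot(q): return R.from_quat([q[1],q[2],q[3],q[0]]).as_matrix()
def ray(c,px,z):
    p=cv2.undistortPoints(np.array(px,float).reshape(-1,1,2),np.array(c['mtx']),np.array(c['dist']))[:,0]
    d=np.c_[p,np.ones(len(p))]@rot(c['attitude']).T
    o=np.array(c['position']); s=(z-o[2])/d[:,2]
    return o+d*s[:,None]
E
python3 - <<'E'
from h import *
s=readout.state();print(s)
for n in('top','side'):
    c=cam(n,n+'0.png');print(n,c['position'],c['attitude'],c['mtx'][0])
E
```

```text
pics
{'t': 0.0, 'joint_pos': array([ 1.19138913e+00,  4.91560634e-01,  1.55944187e+00,  3.54234786e-05,
        1.09170178e+00, -1.05588081e-01]), 'dq': array([-0.00083691,  0.00035552,  0.00131685, -0.00083591, -0.00078446,
        0.00031998]), 'joint_torque': array([-2.09516052e-04, -6.18450093e+01, -2.61588264e+01, -1.26360233e-04,
        4.06311709e-03, -2.15431146e-05]), 'tcp_pos': array([0.1688871 , 0.60151921, 0.23072968]), 'ee_rot': array([-1.48719738e-04,  1.36490324e-01,  9.90641248e-01, -5.35778159e-04]), 'force': array([ 0.17678699,  0.54305288, -0.18021738]), 'torque': array([-0.01306252, -0.00278366,  0.01600663]), 'grip_force': 0.0, 'width': 0.08534512553080496}
top [0.48192228 0.24390025 1.08877791] [ 0.01940227 -0.70223751  0.71077818 -0.03578294] [413.95117886   0.         315.89893505]
side [ 0.24666762 -0.49251809  0.65490576] [-0.44789321  0.86820663 -0.18639415  0.10424079] [426.50606116   0.         316.78125665]
```

View pics/top0.png

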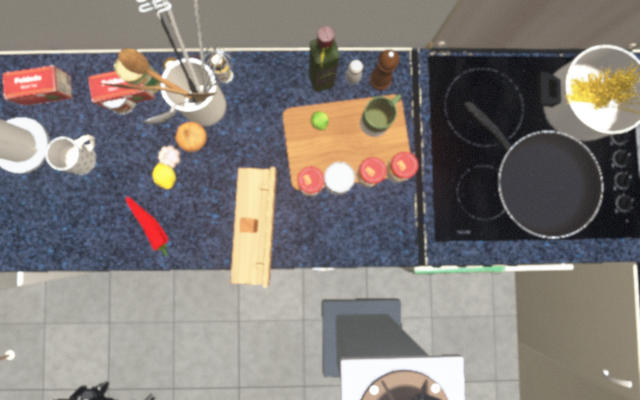

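View pics/side0.png

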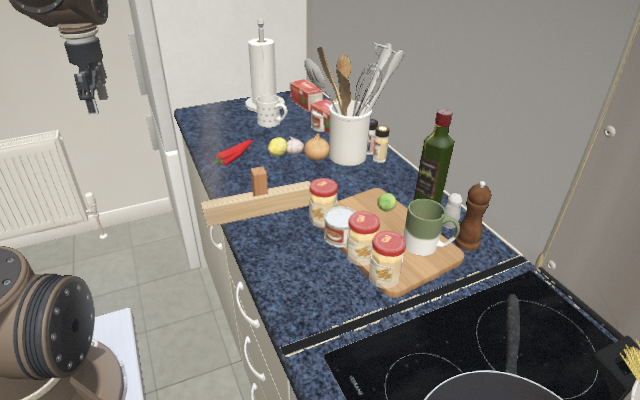

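The top view shows the straightedge at about (255,228), with its grip at (248,225) and its face to the right. The board runs from about (285,100) to (412,187). The lids are at (311,180), (372,171) and (404,165), and the tin is at (340,178). The side view agrees.

```bash
python3 - <<'E'
from h import *
c=cam('top');f=c['frame'];hsv=cv2.cvtColor(f,cv2.COLOR_RGB2HSV)
w=cv2.inRange(hsv,(8,70,100),(28,255,255));w[:80]=0;w[300:]=0;w[:,:228]=0;w[:,425:]=0
o=f.copy()
n,l,st,ce=cv2.connectedComponentsWithStats(w)
for i in range(1,n):
    if st[i,4]>200:
        print(st[i],ce[i])
        cs,_=cv2.findContours((l==i).astype(np.uint8),0,1);cv2.drawContours(o,cs,-1,(0,255,0),1)
        box=cv2.boxPoints(cv2.minAreaRect(np.vstack(cs)));print(box.tolist())
        z=0.021 if ce[i][0]>280 else .055
        print(ray(c,box,z)[:,:2].round(3).tolist())
r=cv2.inRange(hsv,(0,110,90),(7,255,255))|cv2.inRange(hsv,(172,110,90),(180,255,255));r[:150]=0;r[:,:290]=0;r[200:]=0;r[:,425:]=0
r=cv2.morphologyEx(r,cv2.MORPH_CLOSE,np.ones((5,5)))
wh=cv2.inRange(hsv,(0,0,150),(180,60,255));wh[:155]=0;wh[200:]=0;wh[:,:318]=0;wh[:,360:]=0
for m,z in((r,.121),(wh,.079)):
    for k in cv2.findContours(m,0,2)[0]:
        if cv2.contourArea(k)>150:
            (x,y),rad=cv2.minEnclosingCircle(k);print((x,y,rad),ray(c,[(x,y)],z).round(4));cv2.circle(o,(int(x),int(y)),int(rad),(255,0,255),1)
print(ray(c,[(330,268)],0))
cv2.imwrite('pics/o1.png',cv2.resize(o[85:295,225:425],None,fx=2.8,fy=2.8,interpolation=cv2.INTER_CUBIC)[:,:,::-1])
E
```

```text
[ 283   97  128   94 6694] [340.21302659 137.81431132]
[[281.1880187988281, 105.15499877929688], [404.6427307128906, 93.28436279296875], [412.8893127441406, 179.04910278320312], [289.4346008300781, 190.91973876953125]]
[[0.814, 0.307], [0.845, -0.021], [0.615, -0.036], [0.587, 0.287]]
[ 231  167   46  120 4451] [253.32464615 226.00269602]
[[229.76654052734375, 283.73541259765625], [237.20623779296875, 164.7003936767578], [276.61480712890625, 167.16342163085938], [269.17510986328125, 286.19842529296875]]
[[0.356, 0.434], [0.651, 0.416], [0.644, 0.317], [0.349, 0.337]]
(310.6363525390625, 179.68182373046875, 13.502856254577637) [[0.6032 0.2328 0.121 ]]
(388.7081604003906, 167.1979522705078, 29.749561309814453) [[0.6312 0.0472 0.121 ]]
(339.3653869628906, 177.27403259277344, 15.96179485321045) [[0.6137 0.1615 0.079 ]]
[[0.38592817 0.18364495 0.        ]]
```

View pics/o1.png

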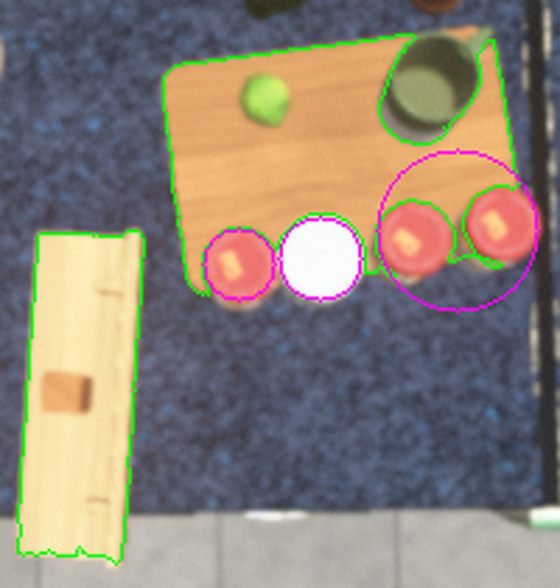

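The overlay shows a clean board outline and the straightedge fully visible, with its grip post at crop (66,392), which is top-image (248.5,225). The two right lids merged, so I'll split them and fit the board edges as lines.

```bash
python3 - <<'E'
from h import *
c=cam('top');f=c['frame'];hsv=cv2.cvtColor(f,cv2.COLOR_RGB2HSV)
w=cv2.inRange(hsv,(8,70,100),(28,255,255))
def line(px,z):
    p=ray(c,px,z)[:,:2]; v=cv2.fitLine(p.astype(np.float32),cv2.DIST_HUBER,0,1e-4,1e-4).ravel();return v[:2],v[2:]
back=[(x,80+np.argmax(w[80:150,x]>0)) for x in range(294,360)]
left=[(270+15+0-10+np.argmax(w[y,275:320]>0)-0,y) for y in range(112,178)]
right=[(425-np.argmax(w[y,380:426][::-1]>0),y) for y in range(110,148)]
face=[(300-np.argmax(w[y,240:281][::-1]>0)-20,y) for y in range(180,270)]
L={k:line(p,z) for k,p,z in(('back',back,.021),('left',left,.021),('right',right,.021),('face',face,.055))}
for k,(d,o) in L.items(): print(k,np.degrees(np.arctan2(d[1],d[0])).round(2),o.round(4))
def X(a,b):
    (d1,o1),(d2,o2)=L[a],L[b];t=np.linalg.solve(np.c_[d1,-d2],o2-o1)[0];return o1+t*d1
bl,br=X('back','left'),X('back','right');print('bl',bl,'br',br,np.linalg.norm(bl-br))
y=(bl-br)/np.linalg.norm(bl-br);x=np.array([y[1],-y[0]]);O=(bl+br)/2-.11*x
print('board',O,np.degrees(np.arctan2(x[1],x[0])))
r=cv2.inRange(hsv,(0,110,90),(7,255,255))|cv2.inRange(hsv,(172,110,90),(180,255,255))
for n,x0,x1,z in(('j',295,326,.121),('j',355,388,.121),('j',389,425,.121),('tin',318,360,.079)):
    m=(r if n=='j' else cv2.inRange(hsv,(0,0,150),(180,60,255))).copy();m[:150]=0;m[196:]=0;m[:,:x0]=0;m[:,x1:]=0
    k=max(cv2.findContours(m,0,2)[0],key=cv2.contourArea);(cx,cy),_=cv2.minEnclosingCircle(k)
    p=ray(c,[(cx,cy)],z)[0,:2];print(n,(cx,cy,_),p,'board frame',(p-O)@x,(p-O)@y)
g=f[215:238,236:262];gm=cv2.inRange(hsv,(5,120,60),(16,255,235));gm[:212]=0;gm[240:]=0;gm[:,:236]=0;gm[:,264:]=0
ys,xs=np.nonzero(gm);print('grip px',len(xs),xs.min(),xs.max(),ys.min(),ys.max(),ray(c,[(np.median(xs),np.median(ys))],.1))
print(hsv[225,236:264,:].tolist())
E
```

```text
back -82.83 [0.82   0.1872]
left 5.6 [0.7218 0.2966]
right 6.8 [ 0.7495 -0.0216]
face -3.88 [0.5005 0.3286]
bl [0.8051932  0.30480516] br [ 0.8448172  -0.01025482] 0.31754187
board [0.71586496 0.13354897] 7.168262
j (310.28009033203125, 179.9854736328125, 13.672758102416992) [0.6024984  0.23361281] board frame -0.09999414963587623 0.1134280326044743
j (372.5652160644531, 170.45652770996094, 13.698942184448242) [0.62374056 0.08590362] board frame -0.09734971153841414 -0.035777336761973935
j (404.75140380859375, 164.88418579101562, 14.050726890563965) [0.63641514 0.00871888] board frame -0.09440558713851323 -0.11394038381183617
tin (339.3653869628906, 177.27403259277344, 15.96179485321045) [0.61372766 0.16150991] board frame -0.09784991926627162 0.040487457448151395
grip px 94 240 257 218 231 [[0.50112762 0.37091156 0.1       ]]
[[21, 83, 247], [21, 84, 247], [22, 85, 247], [18, 103, 242], [16, 124, 238], [15, 137, 239], [15, 136, 242], [15, 136, 242], [15, 136, 242], [15, 137, 240], [14, 136, 238], [14, 138, 236], [14, 140, 234], [14, 137, 234], [14, 140, 234], [14, 136, 236], [14, 140, 232], [13, 145, 218], [13, 146, 183], [12, 146, 164], [13, 136, 169], [14, 118, 198], [18, 101, 232], [21, 86, 245], [22, 83, 247], [21, 83, 247], [21, 83, 246], [21, 83, 246]]
```

```bash
python3 -m inch '[[[-48,-16,0],10],[[-95,-31,0],20],[[-143,-47,0],30],[[-190,-62,20],40],[[-238,-78,40],50],[[-286,-94,60],60],[[-334,-110,70],70],[[-381,-125,70],78]]' 85; python3 - <<'E'
from h import *
c=cam('wrist','w1.png');s=readout.state();print(s['tcp_pos'],s['ee_rot'],s['joint_pos'],c['position'])
E
```

```text
t: 1.2
tcp_pos: [0.503, 0.377, 0.1602]
ee_rot: [-0.0, 0.731, 0.682, -0.001]
force: [0.0, 1.1, -0.2]
width: 0.0852
grip_force: 0.0
[0.50755845 0.37429347 0.16065407] [6.04914976e-04 7.34418876e-01 6.78696193e-01 1.60426700e-04] [ 5.31179130e-01  5.72367803e-01  1.61920059e+00 -1.36961761e-03
  9.49453340e-01  6.10800299e-01] [0.50872342 0.45840759 0.30271132]
```

View pics/w1.png

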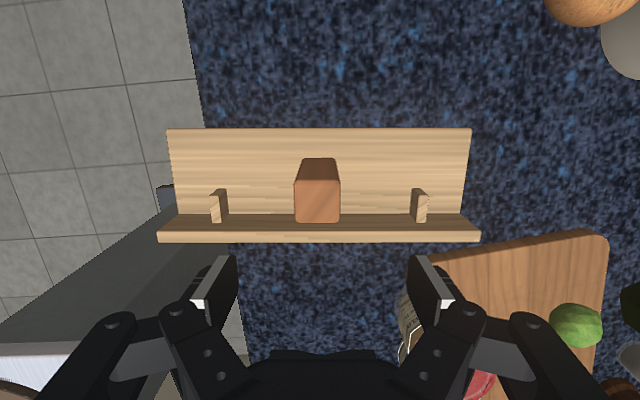

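The wrist picture shows the post top as a square with corners at about (294,179) and (340,222). The face top's back edge runs (158,232)–(480,232), and the sole's rear edge runs (167,129)–(471,129).

```bash
python3 - <<'E'
from h import *
c=cam('wrist');s=readout.state()
T=rot(s['ee_rot']);p=s['tcp_pos'];print(p,np.degrees(np.arctan2(T[1,1],T[0,1])))
g=ray(c,[(317,201)],.1)[0];print('post',g)
print('post corners',ray(c,[(294,179),(340,179),(340,222),(294,222)],.1))
a=ray(c,[(158,241),(480,241)],.055);b=ray(c,[(167,129),(471,129)],.01)
for q in(a,b):print(q,np.degrees(np.arctan2(*(q[1]-q[0])[1::-1])))
print('shift tool mm',1e3*T.T@(np.r_[g[:2],.058]-p))
t=cam('top');print(ray(t,[(246.8,225)],.1))
E
```

```text
[0.50542395 0.37571169 0.16071498] -4.122083682990428
post [0.5046882  0.38666989 0.1       ]
post corners [[0.48996154 0.40425209 0.1       ]
 [0.52219933 0.40165922 0.1       ]
 [0.52020516 0.36899674 0.1       ]
 [0.4863801  0.3717191  0.1       ]]
[[0.35225158 0.34413813 0.055     ]
 [0.65019662 0.32013605 0.055     ]] -4.605730207994195
[[0.36214011 0.44119262 0.01      ]
 [0.65571462 0.4176182  0.01      ]] -4.591075198138264
shift tool mm [ 10.90497979  -1.57015529 102.71127762]
[[0.49892919 0.38563369 0.1       ]]
```

```bash
python3 -m inch '[[[11,-1,30],0.4],[[11,-1,60],0.4],[[11,-1,85],0.4],[[11,-1,102],0.4],[[11,-1,102],0.4]]' 85 && python3 -m inch '[[[0,0,0],0],[[0,0,0],0],[[0,0,0],0],[[0,0,0],0],[[0,0,0],0],[[0,0,0],0]]' 34 100
python3 -m inch '[[[0,0,0],0],[[0,0,0],0]]' 25 100;python3 - <<'E'
from h import *
s=readout.state();T=rot(s['ee_rot']);print(s['t'],s['tcp_pos'],s['force'],np.degrees(np.arctan2(T[1,1],T[0,1])),s['joint_pos'])
E
```

```text
t: 1.98
tcp_pos: [0.5009, 0.3896, 0.0585]
ee_rot: [-0.0, 0.732, 0.682, -0.001]
force: [0.4, -0.3, 0.1]
width: 0.0853
grip_force: 0.0
t: 2.72
tcp_pos: [0.5016, 0.3894, 0.0593]
ee_rot: [-0.0, 0.732, 0.681, -0.0]
force: [-1.2, 0.5, 1.2]
width: 0.034
grip_force: 0.7
t: 2.98
tcp_pos: [0.5018, 0.3895, 0.0596]
ee_rot: [-0.0, 0.732, 0.681, 0.0]
force: [-1.5, -0.4, 6.0]
width: 0.0325
grip_force: 99.4
2.975 [0.50175222 0.38948308 0.05956469] [-1.5069594  -0.43797455  5.95359139] -4.091124896691165 [5.56109650e-01 7.06195812e-01 1.67855459e+00 1.47819216e-04
 7.56538474e-01 6.27405745e-01]
```

```bash
python3 -m inch '[[[0,0,-25],0],[[-3,-35,-25],-3],[[-5,-70,-25],-12],[[-5,-70,-25],-22],[[-5,-70,-25],-32],[[-5,-70,-25],-42],[[-5,-70,-25],-52],[[-5,-70,-25],-60]]' 25 100;python3 - <<'E'
from h import *
s=readout.state();T=rot(s['ee_rot']);print(s['t'],s['tcp_pos'],s['force'],np.degrees(np.arctan2(T[1,1],T[0,1])),s['joint_pos'])
d=np.array([.492,.1094])-s['tcp_pos'][:2];print(1e3*d@T[:2,:2])
E
```

```text
t: 3.98
tcp_pos: [0.4315, 0.3893, 0.0838]
ee_rot: [-0.0, 0.291, 0.957, -0.0]
force: [0.8, 0.6, -2.8]
width: 0.0327
grip_force: 100.7
3.975 [0.43147089 0.38928735 0.0837885 ] [ 0.75580368  0.64111807 -2.78306817] 56.20458295158974 [ 6.20421859e-01  6.14753040e-01  1.80544185e+00 -6.36640694e-05
  7.21923655e-01 -3.60485338e-01]
[-205.98296084 -198.9264101 ]
```

```bash
python3 -m inch '[[[0,0,0],-10],[[-10,-10,0],-20],[[-30,-29,0],-30],[[-62,-60,0],-40.3],[[-100,-97,0],-40.3],[[-140,-135,0],-40.3],[[-176,-170,0],-40.3],[[-206,-199,0],-40.3]]' && python3 -m inch '[[[0,0,10],0],[[0,0,20],0],[[0,0,20],0]]';python3 - <<'E'
from h import *
t=cam('top','t2.png')
s=readout.state();T=rot(s['ee_rot']);print(s['t'],s['tcp_pos'],s['force'],np.degrees(np.arctan2(T[1,1],T[0,1])),s['joint_pos'])
w=cam('wrist','w2.png')
cv2.imwrite('pics/tw.png',np.vstack([cv2.resize(t['frame'][80:280,220:440],(520,472)),])[:,:,::-1])
E
```

```text
t: 4.97
tcp_pos: [0.4908, 0.1072, 0.084]
ee_rot: [-0.0, -0.054, 0.999, -0.0]
force: [0.7, 0.4, -3.5]
width: 0.0328
grip_force: 100.7
t: 5.35
tcp_pos: [0.4899, 0.11, 0.0633]
ee_rot: [-0.001, -0.055, 0.998, 0.0]
force: [0.0, 0.1, -3.4]
width: 0.0326
grip_force: 100.9
5.4 [0.49015992 0.11004421 0.06373037] [-0.65108754 -0.89303015 -3.63762418] 96.29428885593 [ 8.92275048e-02  5.71111486e-01  2.01229467e+00  2.11951943e-04
  5.59426978e-01 -1.59160468e+00]
```

View pics/w2.png

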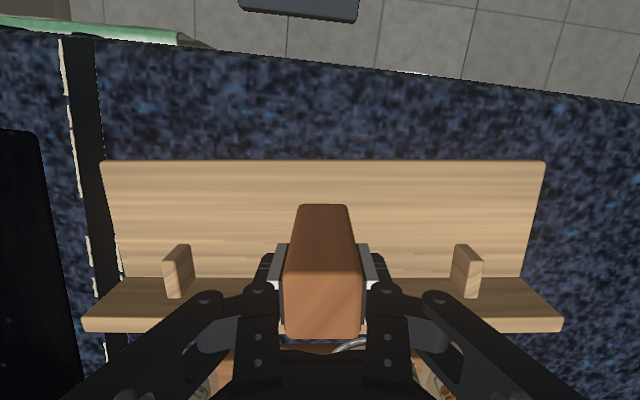

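View pics/tw.png

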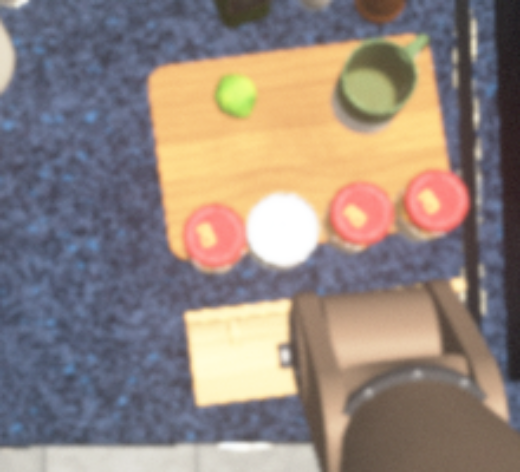

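```bash
python3 -m inch '[[[-12,0,1],0],[[-24,0,1],0],[[-30,0,1],0],[[-34,0,1],0],[[-38,0,1],0],[[-42,0,1],0],[[-46,0,1],0],[[-50,0,1],0]]' && python3 -m inch '[[[-1.5,0,0],0],[[-3,0,0],0],[[-4,0,0],0],[[-4,0,0],0]]';python3 - <<'E'
from h import *
s=readout.state();T=rot(s['ee_rot']);print(s['t'],s['tcp_pos'],T.T@s['force'],s['torque'],np.degrees(np.arctan2(T[1,1],T[0,1])))
E
```

```text
t: 6.45
tcp_pos: [0.5397, 0.1146, 0.0632]
ee_rot: [-0.001, -0.054, 0.999, 0.0]
force: [-6.6, -0.6, -0.6]
width: 0.0332
grip_force: 101.2
t: 6.95
tcp_pos: [0.5436, 0.115, 0.0632]
ee_rot: [-0.001, -0.054, 0.999, 0.0]
force: [-5.2, -1.3, 0.2]
width: 0.0329
grip_force: 101.2
6.95 [0.54358649 0.11497136 0.0631508 ] [ 5.35130907 -0.72372868 -0.19323377] [-0.12904615  0.9621888  -0.00652185] 96.19704104851645
```

```bash
for i in 1 2 3; do python3 -m inch '[[[-1,0,0],0],[[-2,0,0],0],[[-2,0,0],0]]' | egrep 'tcp|force:' ; done; python3 - <<'E'
from h import *
s=readout.state();T=rot(s['ee_rot']);print(s['t'],s['tcp_pos'],T.T@s['force'],s['torque'],np.degrees(np.arctan2(T[1,1],T[0,1])))
E
```

```text
tcp_pos: [0.5456, 0.1152, 0.0631]
force: [-5.5, -1.0, -0.7]
grip_force: 101.2
tcp_pos: [0.5475, 0.1154, 0.0631]
force: [-5.3, 0.1, -1.1]
grip_force: 101.2
tcp_pos: [0.5492, 0.1155, 0.0631]
force: [-7.1, -2.2, 0.3]
grip_force: 101.4
8.075 [0.54915885 0.11551444 0.06309178] [ 7.29196459 -1.38115388 -0.32898788] [-0.1668139   1.24495228  0.23074731] 96.22645605402299
```

```bash
for i in 1 2 3; do python3 -m inch '[[[-1,0,0],0],[[-1,0,0],0],[[-1,0,0],0]]' >/dev/null; python3 - <<'E'
from h import *
s=readout.state();T=rot(s['ee_rot']);print(s['t'],s['tcp_pos'],T.T@s['force'],s['torque'],np.degrees(np.arctan2(T[1,1],T[0,1])))
E
done
```

```text
8.45 [0.54960707 0.11555541 0.06299266] [ 8.61133608 -1.86420464 -0.22661031] [-0.23209309  1.62902305  0.49536335] 96.26620925146514
8.825 [0.55003464 0.1155617  0.0628626 ] [11.06840361 -1.56066777 -0.73896279] [-0.29272982  2.04530746  0.85161644] 96.30615383638694
9.2 [0.55045338 0.11556271 0.06274628] [13.60148564 -2.63781592 -3.09249463] [-0.31629048  2.55035124  1.0828668 ] 96.340659748619
```

```bash
for i in 1 2 3; do python3 -m inch '[[[-0.7,0,0],-0.2],[[-0.7,0,0],-0.4],[[-0.7,0,0],-0.4],[[-0.7,0,0],-0.4]]' >/dev/null; python3 - <<'E'
from h import *
s=readout.state();T=rot(s['ee_rot']);print(s['t'],s['tcp_pos'],T.T@s['force'],s['torque'],np.degrees(np.arctan2(T[1,1],T[0,1])))
E
done; python3 - <<'E'
from h import *
t=cam('top','t3.png');cv2.imwrite('pics/t3.png',cv2.resize(t['frame'][80:280,220:440],(660,600),interpolation=cv2.INTER_CUBIC)[:,:,::-1])
E
```

```text
9.7 [0.55125578 0.11553332 0.06266611] [12.17405876 -3.45454233 -1.54267044] [-0.61411546  2.3317245   0.89002844] 96.72124010883344
10.2 [0.55181555 0.11550508 0.0626244 ] [13.02983108 -4.07894012 -2.24615272] [-0.93724732  2.4241225   0.45637178] 97.06995443178334
10.7 [0.55192094 0.11559831 0.06264536] [16.29750727 -2.72762863 -2.81761383] [-1.08098132  2.90903125 -0.50168599] 97.34785105275992
```

View pics/t3.png

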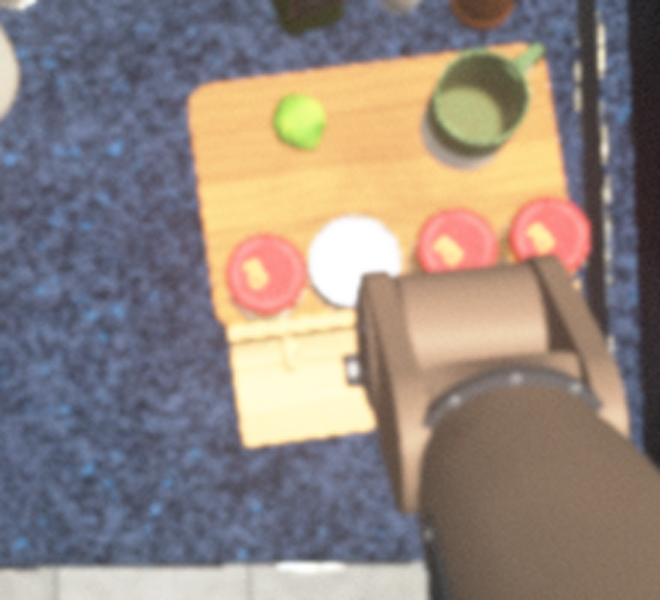

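The top view shows the face seated along the board edge: its left end is at crop (228,330), and the row is level with it. The torque also changed sign, so both ends have touched. Backing off now.

```bash
python3 -m inch '[[[2,0,0],0],[[5,0,0],0],[[12,0,0],0],[[25,0,0],0],[[40,0,0],0],[[55,0,0],0],[[63,0,-10],0],[[63,0,-22],0]]' >/dev/null; python3 - <<'E'
from h import *
s=readout.state();T=rot(s['ee_rot']);print(s['t'],s['tcp_pos'],T.T@s['force'],np.degrees(np.arctan2(T[1,1],T[0,1])))
d=np.array([.4315,.389])-s['tcp_pos'][:2];print('A',1e3*d@T[:2,:2])
c=cam('top');f=c['frame'];hsv=cv2.cvtColor(f,cv2.COLOR_RGB2HSV)
x=np.array([np.cos(np.radians(7.1)),np.sin(np.radians(7.1))]);y=np.array([-x[1],x[0]]);O=np.array([.825,.1473])-.11*x
r=cv2.inRange(hsv,(0,110,90),(7,255,255))|cv2.inRange(hsv,(172,110,90),(180,255,255))
for n,x0,x1,z in(('j',295,326,.121),('j',355,388,.121),('j',389,425,.121),('tin',318,358,.079)):
    m=(r if n=='j' else cv2.inRange(hsv,(0,0,150),(180,60,255))).copy();m[:140]=0;m[196:]=0;m[:,:x0]=0;m[:,x1:]=0
    k=max(cv2.findContours(m,0,2)[0],key=cv2.contourArea);(cx,cy),_=cv2.minEnclosingCircle(k)
    p=ray(c,[(cx,cy)],z)[0,:2];print(n,(cx,cy,_),p,'board frame',(p-O)@x,(p-O)@y)
E
```

```text
11.75 [0.49254095 0.10807226 0.08623748] [0.32275308 0.6641666  2.50888504] 97.4136087014157
A [ 24.28225729 286.45552038]
j (308.2969055175781, 171.3714599609375, 13.434320449829102) [0.62298989 0.23804482] board frame -0.07924489183507567 0.11501773135870234
j (372.0, 162.5, 13.463011741638184) [0.64278293 0.08678616] board frame -0.07829942076816984 -0.03752751203323888
j (403.3796691894531, 158.7486572265625, 13.895009994506836) [0.6511826  0.01155103] board frame -0.07926333478983041 -0.11322394824666693
tin (337.7354431152344, 167.6746063232422, 16.374404907226562) [0.63760872 0.16511526] board frame -0.07375235765752351 0.040840491234751725
```

All four are within about 2 mm of flush. Next is carrying the straightedge back to the left.

```bash
python3 -m inch '[[[3,30,0],0],[[6,75,0],0],[[10,125,0],0],[[14,175,0],0],[[19,225,0],8],[[22,265,0],18],[[24,286,0],28],[[24,286,0],38]]' | head -2; python3 -m inch '[[[0,0,0],10],[[0,0,0],20],[[0,0,0],30],[[0,0,0],40],[[0,0,0],50],[[0,0,0],60],[[0,0,0],63.4],[[0,0,0],63.4]]' |head -2;python3 - <<'E'
from h import *
s=readout.state();T=rot(s['ee_rot']);print(s['t'],s['tcp_pos'],T.T@s['force'],np.degrees(np.arctan2(T[1,1],T[0,1])))
d=np.array([.515,.395])-s['tcp_pos'][:2];print(1e3*d@T[:2,:2])
E
```

```text
t: 12.8
tcp_pos: [0.4321, 0.3906, 0.0858]
t: 13.8
tcp_pos: [0.4326, 0.3889, 0.0858]
13.8 [0.43261267 0.38892186 0.0857709 ] [-0.50256128  1.01156628  3.27294589] -3.959598105786645
[11.75266757 81.77092607]
```

```bash
python3 -m inch '[[[4,25,0],0],[[8,60,0],0],[[12,82,0],0],[[12,82,12],0],[[12,82,21],0],[[12,82,24],0],[[12,82,26],0],[[12,82,26],0]]' ; python3 -m inch '[[[0,0,0.5],0],[[0,0,0.5],0]]' |egrep 'tcp|force'
```

```text
t: 14.8
tcp_pos: [0.5146, 0.3951, 0.0597]
ee_rot: [0.0, 0.731, 0.682, 0.0]
force: [-0.5, -0.2, -1.6]
width: 0.0331
grip_force: 101.1
tcp_pos: [0.5146, 0.3951, 0.0596]
force: [-3.8, 0.1, 5.1]
grip_force: 102.1
```

Touched down. I'll open the gripper and retreat straight up.

```bash
python3 -m inch '[[[0,0,0],0],[[0,0,0],0],[[0,0,0],0],[[0,0,0],0],[[0,0,0],0],[[0,0,0],0]]' 85 20|egrep 'width|force'; python3 -m inch '[[[0,0,-15],0],[[0,0,-40],0],[[0,0,-80],0],[[0,0,-120],0],[[50,0,-150],0],[[100,0,-150],0],[[100,0,-150],0]]'; python3 - <<'E'
from h import *
t=cam('top');cv2.imwrite('pics/t4.png',cv2.resize(t['frame'][80:300,200:440],(655,600),interpolation=cv2.INTER_CUBIC)[:,:,::-1])
E
```

```text
force: [-0.4, 0.7, 0.1]
width: 0.0848
grip_force: 0.0
t: 16.68
tcp_pos: [0.521, 0.4973, 0.2098]
ee_rot: [-0.0, 0.73, 0.683, 0.001]
force: [-0.2, -0.5, -0.5]
width: 0.0851
grip_force: 0.0
```

View pics/t4.png

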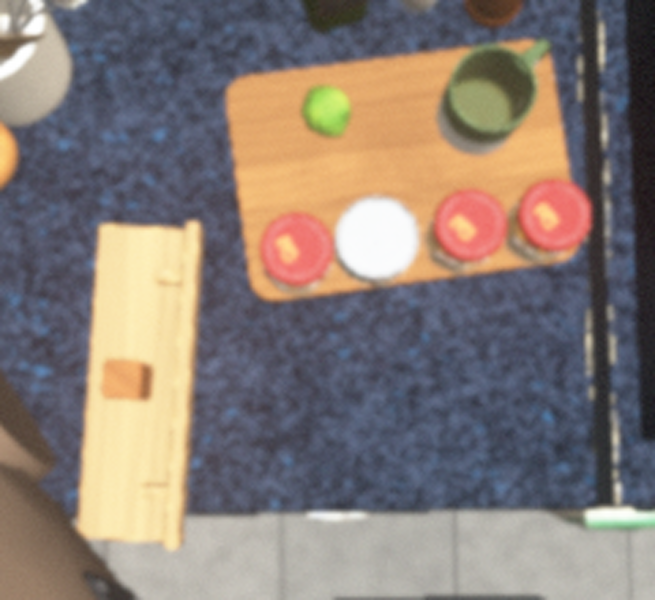

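The row stands level with the front edge, with the items at crop (297,248), (377,238), (470,226) and (554,215). The straightedge lies flat with its face at about x=190, clear of the board's left end at about x=245.

```bash
python3 -c "
from cell import order
print(order.close_job())"
```

```text
the job is handed in; nothing more can be done
None
```

I handed the job in at about 17 s of the 54 s allowed: all four items measured within about 2 mm of flush with the board's front edge, and the straightedge lies flat to the left of the board, clear of it; the hand-in returned no verdict.

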